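# Put the feeding shelf back in order

### The job

The things on the shelf behind the hutch were all put back one place off: set the blue water crock in the middle of the heater plate, the white feed crock in the middle of the turntable's round inlay, the pine chew cube in the middle of its square inlay and squared up with it, and the grooming brush bristles down in the middle of its green tray, lengthwise. Every place is taken, so park one thing on the empty cork mat on the way. Keep the ceramic crocks upright, set them down gently, and leave the heater switch off.

Things in the scene. Friction and masses are not known exactly. Their poses are not given: they have to be found in the camera images.
- water_crock_mid (a point): The blue-glazed ceramic water crock: an open round pot with straight sides, outside diameter 90, height 45, wall 8 thick all round up to the rim, inner floor 8 above the underside; about 0.28 kg, varying. The point is its centre, half-way up (22.5 above its underside), z up. At the start it stands on the turntable's round inlay.
- feed_crock_mid (a point): The white-glazed ceramic feed crock: an open round pot with straight sides, outside diameter 90, height 45, wall 8 thick all round up to the rim, inner floor 8 above the underside; about 0.28 kg, varying. The point is its centre, half-way up (22.5 above its underside), z up. At the start it stands in the green tray, whose walls are lower than it.
- chew_cube_mid (a point): The pine chew cube, 50 mm each way, pale wood with a 14 mm hole drilled from top to bottom; about 0.065 kg. The point is its centre, 25 above its underside; x and y are normal to side faces, z up. At the start it lies on the heater plate.
- brush_mid (a point): The teal silicone grooming mitt-brush, bristles down: oval back 110 long (its x) and 60 wide (its y), with its flat top 22 above the bristle tips, and on it a darker upright grip ridge 66 long (x), 20 wide (y), from 20 to 48 above the bristle tips. Firm, does not bend; about 0.11 kg. The point is its centre, 24 above the bristle tips, z up. At the start it lies on the turntable's square inlay.
- round_place: The round dark-blue anti-slip inlay of the white turntable, diameter 104: the feed crock's place. Origin at the centre of its underside, z up; its top is 2 above that (30 above the shelf). Its x axis points to the square inlay, whose centre is 120 away. The turntable is a disc of diameter 240 whose centre lies 58 from the origin along x, with a rim 6 above its white top; it can turn about its centre but is stiff enough (about 0.35 N m) to stay put unless pushed sideways.
- square_place: The square ochre anti-slip inlay of the same turntable, 72 by 72: the chew cube's place. Origin at the centre of its underside, x and y along its sides, z up; its top is 2 above the origin (30 above the shelf). The round inlay lies 120 away along its -x.
- heater: The grey heater pad housing, fixed, 120 by 120, with a round dark steel plate of diameter 104 on top: the water crock's place. Origin under the centre of the plate, at shelf level; the plate's top is 25 above it, z up. A nose 64 wide carries the switch on the +x side (away from the robot), out to 114 from the origin.
- heater_switch (a joint): The small red toggle of the heater, standing on the housing's nose 90 from the heater's origin along its x, its tip 46 above the shelf. 0 is off (leaning to +x, as at the start), 0.7 rad is on (leaning towards the plate). It moves at a touch.
- brush_tray: The low green plastic tray, fixed, 160 (x) by 116 (y) outside, walls 4 thick and 16 high: the brush's place. Origin at the centre of its underside; its inner floor is 4 above that, 152 by 108 inside, z up.
- spare_mat: A bare cork mat, fixed, diameter 120, 4 thick, empty at the start: room to park a thing on the way. Origin at the centre of its underside, z up; its top is 4 above that.
Things that resemble listed ones, but are neither listed nor needed, are in the scene too. Leave any purple look-alike of the part that bears water_crock_mid alone. Of the things that look like the heater, the smaller one is meant.

How it is judged:
By the outcome, as a careful person would: the job done as asked, in the order asked, and still so for the second after the job is handed in, with the robot touching nothing.
It also fails if it takes over 115 s, if anything falls off the work surface, if the arm or the gripper's body presses on something with over 40 N, if the wrist force passes 120 N, or if a joint passes its speed limit or range.

### The arm

A 6-joint arm with a two-finger parallel gripper is mounted at the origin on the work surface. World frame = base frame: x ahead of the robot, y to its left, z up, the work surface at z = 0. Lengths are in m, angles in rad, forces in N, time in s.
With the tool pointing down it reaches from about 0.25 to 0.725 m from the base axis. Payload 4 kg.
Tool frame: the origin (TCP) lies on the centre line of the jaws, within the pads' length; the fingertips stand 14 mm ahead of it and the grasp point (between the pads) lies 5 mm behind it; z points along the fingers, x is the direction in which the jaws open and shut, and the axes are right-handed (so a half turn about z gives the same grasp; the last joint's range is limited). The gripper opens to 85 mm and grips with 20 to 120 N. Pads are 22 mm wide; open, the fingers measure 114 mm over their backs; the gripper's body (76 mm by 85 mm) begins 54 mm behind the grasp point. The pads swing forward as they close: fully open they stand 13 mm farther back than shut.
Start: joints at [-1.201, 0.241, 0.005, 1.335, 0, 1.571], TCP at [0.181, -0.466, 0.245] pointing down, gripper open.
Joint ranges: [-2.72, 2.72], [-1.05, 1.87], [-1.09, 1.28], [-1.99, 2.15], [-1.42, 1.44], [-3.14, 3.14]. Speed limits (rad/s): [2.79, 2.79, 3.14, 3.14, 3.14, 3.14].

### API

Orientations are given as a unit quaternion [x, y, z, w].
In Python, from workcell import bot gives the robot as it stands.
- The arm moves only by the tool play_rows, never from a script. Its argument "motion" is a list of rows, each an object with "fingers": the closure, from -1 (fully open) to 1 (shut), so that 0 is half open; "translation": the shift along the tool's x, y, z in cm, a list of three; "roll": the turn about the tool's z in degrees. A call has 1 to 20 rows; each row is the pose to reach, as a shift and turn from the pose commanded when the call began, along the tool's axes at that moment; what a row does not reach only later rows make up. A row lasts 1/12 s, in which the tool goes at most 41.7 mm and 7.16 degrees, less where a joint would pass 70% of its speed; a pose out of reach is approached as far as the arm can. A call with a gripper value outside its range is refused whole. The fingers move at their own pace and stop on an object; the grip force is fixed at half the most. Time passes only in rows, so rows that repeat a pose let the fingers close. It gives the time, the measured TCP pose, the force and the opening at its end, in the units of the state.
- bot.get_obs(): the state, without advancing time (a new reading comes with each control period).
- bot.camera(name): name is "scene" or "top"; returns a dict with "pixels" (384x512x3 uint8, red, green, blue), "intrinsics" (3x3 intrinsics, pixels), "world_to_cam" (4x4, takes a point from world to camera coordinates). Camera axes: x right, y down, z forward; pixel columns grow to the right and rows downward; lengths in m; the calibration is good to about 2 mm. A picture is of the moment at which its call begins. There is no depth.
- bot.job_done(): hands the job in, once; it reports no verdict.
The state is a dict: "clock": time; "joint_pos": joint angles; "joint_vel": joint speeds; "tau": joint torques, N m; "eef_pos": TCP position; "tool_rot": TCP orientation; "ft_force": force on the tool from outside, world axes, zero at the start; "ft_torque": the same for the moment, N m; "grip_width": finger opening in m.
Only numpy, scipy, OpenCV 4.12 (cv2) and the standard library are available. Lean on these libraries where they do the work, as an engineer would, in place of code of your own. Each camera call takes 0.05 s, during which the arm holds its last target. There are 200 camera calls.

## Working session

There is one attempt and no reset: what is moved stays moved. The work goes in short steps, Python scripts to look and compute and a tool call to move; the robot and the scene stay as the last step left them, time stands still between calls to the robot, and variables do not carry over. Pictures are saved under pics/ and viewed, about 12 in all and at most 16, crops included, and the job is handed in when it is done.

Besides the shell and the picture viewer there is one more tool, called after "Emit:" by a JSON object that holds its "fn" and its "kwargs". play_rows: Moves the arm, as the interface text tells. Its arguments: {"type":"object","properties":{"motion":{"type":"array","items":{"type":"object","properties":{"fingers":{"type":"number"},"translation":{"type":"array","items":{"type":"number"}},"roll":{"type":"number"}}}}},"required":["motion"]}

```bash
mkdir -p pics; ls; python3 - <<'E'
from workcell import bot
import cv2,numpy as np
print(bot.get_obs())
for n in("scene","top"):
    c=bot.camera(n); cv2.imwrite(f"pics/{n}0.png",cv2.resize(c["pixels"][:,:,::-1],(800,600),interpolation=cv2.INTER_CUBIC))
    np.savez(f"{n}0.npz",**c)
    print(n,c["intrinsics"],c["world_to_cam"])
E
```

```text
pics
{'clock': 0.0, 'joint_pos': array([-1.20097136e+00,  2.41422815e-01,  3.74047453e-03,  1.33516670e+00,
       -6.16774849e-06,  1.57083276e+00]), 'joint_vel': array([-0.00109189,  0.00161352, -0.0011196 , -0.00031379, -0.00016006,
       -0.00071507]), 'tau': array([-1.63878130e-04, -3.72314429e+01,  2.52409887e+01,  1.69825897e-02,
        6.70770396e-05, -1.82979925e-06]), 'eef_pos': array([ 0.18051396, -0.46565296,  0.24441419]), 'tool_rot': array([ 8.25050559e-01, -5.65057981e-01, -8.48559099e-04, -5.77375326e-04]), 'ft_force': array([-0.65719318,  0.08217134,  0.54320669]), 'ft_torque': array([-0.01113221, -0.04788481,  0.01134863]), 'grip_width': 0.08536825044885869}
scene [[391.85034737   0.         257.3790651 ]
 [  0.         391.85034737 185.20064298]
 [  0.           0.           1.        ]] [[-0.32229716  0.94651535 -0.015272    0.14388343]
 [ 0.72736228  0.2372838  -0.64392586 -0.26188747]
 [-0.60586191 -0.21864375 -0.76493546  1.33156954]
 [ 0.          0.          0.          1.        ]]
top [[381.92590095   0.         253.51397476]
 [  0.         381.92590095 193.32980198]
 [  0.           0.           1.        ]] [[ 0.02043032 -0.99979041  0.00131716 -0.03390799]
 [-0.99235847 -0.02043877 -0.12168368  0.42236978]
 [ 0.12168509  0.00117895 -0.99256806  1.0472483 ]
 [ 0.          0.          0.          1.        ]]
```

View pics/scene0.png

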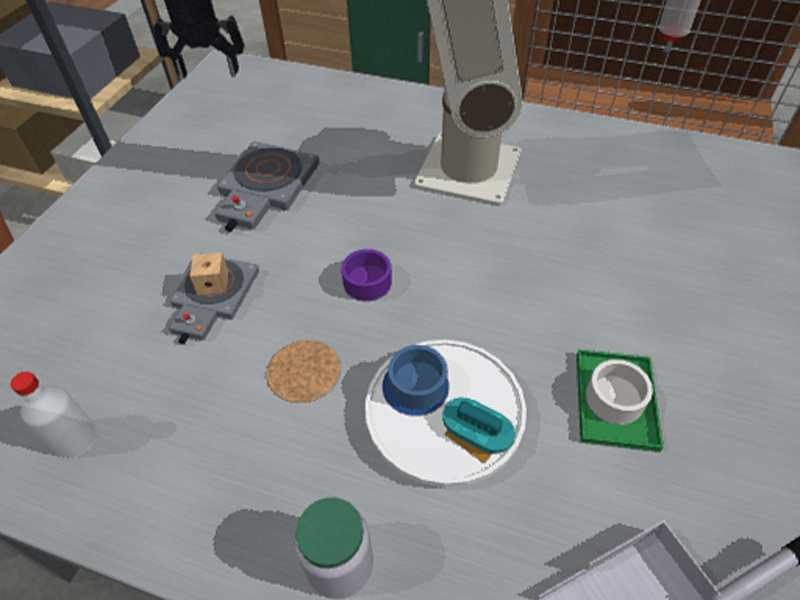

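View pics/top0.png

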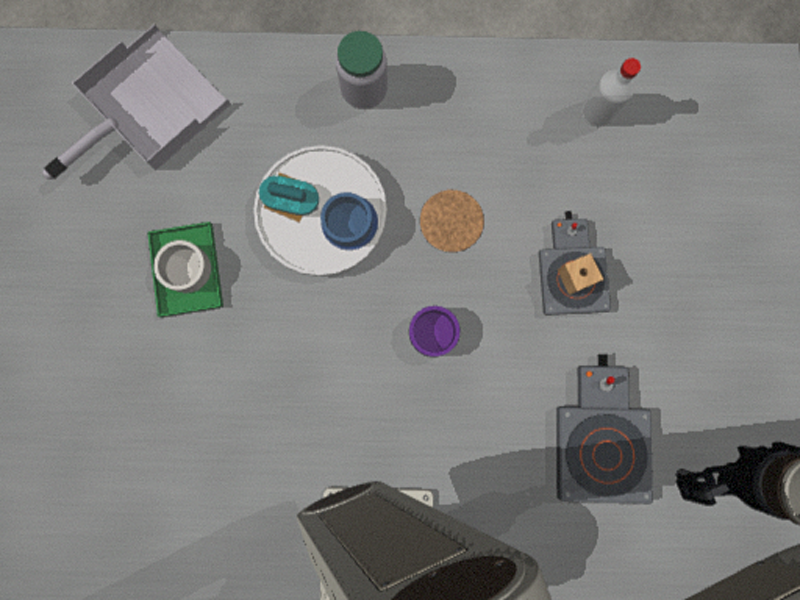

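The two hotplate look-alikes in the top view are at (605,430), the large bare one, and (575,275), the small one with the cube. The small one is meant. The two blue-ish pots are the blue one on the turntable at (349,221) and the purple one at (435,331), which I leave alone. I'll confirm both in enlarged crops.

```bash
cat > h.py <<'E'
import numpy as np,cv2
from scipy.optimize import least_squares
class Cam:
    def __init__(s,n,f=None):
        if f: c=np.load(f)
        else:
            from workcell import bot; c=bot.camera(n)
        s.img=c["pixels"][:,:,::-1].copy(); s.K=c["intrinsics"]; s.T=c["world_to_cam"]
    def proj(s,P):
        P=np.atleast_2d(P); q=P@s.T[:3,:3].T+s.T[:3,3]; q=q@s.K.T; return q[:,:2]/q[:,2:]
    def at(s,uv,z):
        uv=np.atleast_2d(uv).astype(float); d=np.c_[uv,np.ones(len(uv))]@np.linalg.inv(s.K).T@s.T[:3,:3]
        o=-s.T[:3,:3].T@s.T[:3,3]; return o+d*((z-o[2])/d[:,2])[:,None]
    def crop(s,x,y,w,h,k):
        return cv2.resize(s.img[y:y+h,x:x+w],None,fx=k,fy=k,interpolation=cv2.INTER_CUBIC)
def tri(a,pa,b,pb):
    r=least_squares(lambda P:np.r_[(a.proj(P)-pa).ravel(),(b.proj(P)-pb).ravel()],[.5,0,.03])
    return r.x,np.abs(r.fun).max()
def mask(c,lo,hi,box):
    h=cv2.inRange(cv2.cvtColor(c.img,cv2.COLOR_BGR2HSV),lo,hi); m=np.zeros_like(h); x,y,w,hh=box; m[y:y+hh,x:x+w]=h[y:y+hh,x:x+w]; return m
E
python3 - <<'E'
from h import *
t=Cam("top","top0.npz");s=Cam("scene","scene0.npz")
# 66x66 crops x6 =396 ; top: cube ; scene: cube
a=np.hstack([t.crop(338,130,66,80,6),s.crop(100,148,66,80,6)])
cv2.imwrite("pics/c1.png",a)
b=np.hstack([t.crop(88,85,165,125,2.42),s.crop(228,210,200,125,2)[:, :400]]) if 0 else None
cv2.imwrite("pics/c2.png",np.vstack([t.crop(90,88,165,75,4.8),s.crop(228,212,198,75,4)]))
E
```

```text
(no output)
```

View pics/c1.png

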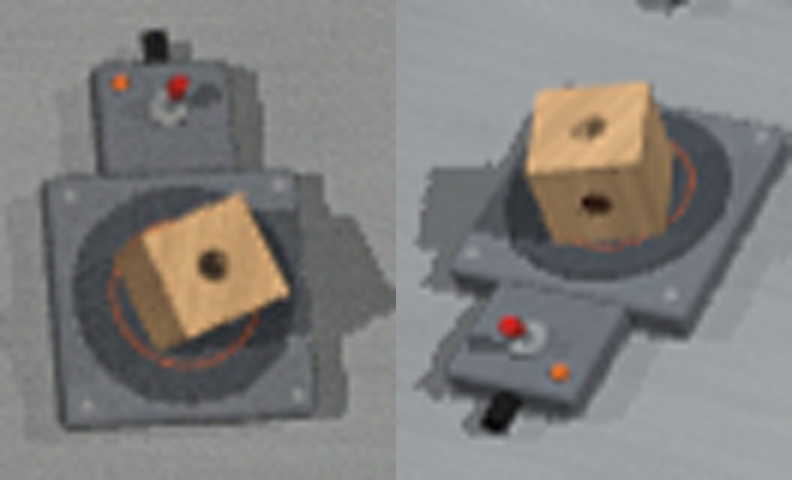

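The crop shows the cube on the small heater. In the top half the cube's top face has corners near (142,234), (238,196), (288,295) and (187,335), and the toggle's red tip is at (178,87), leaning away from the plate. Next I triangulate.

View pics/c2.png

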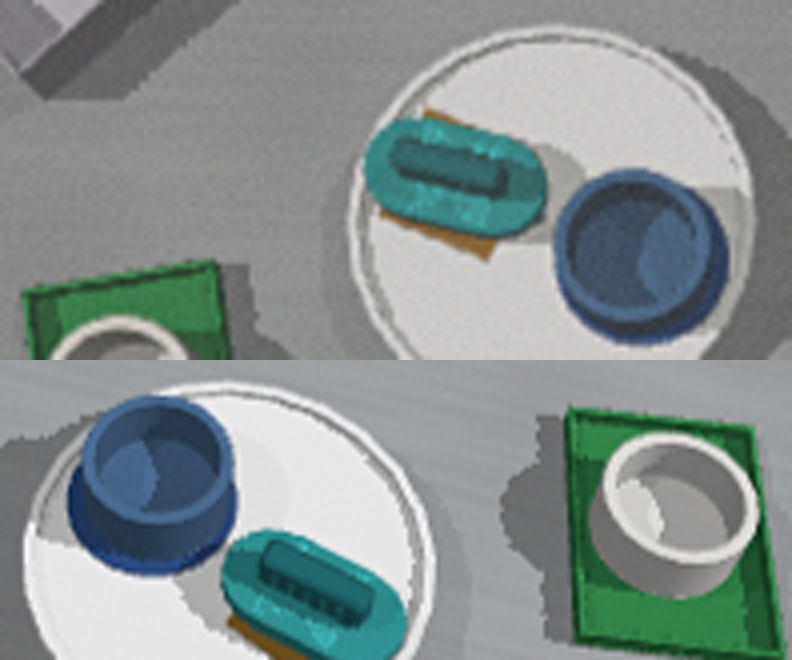

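```bash
python3 - <<'E'
from h import *
t=Cam("top","top0.npz");s=Cam("scene","scene0.npz")
T=lambda u,v:np.array([338+(u+.5)/6-.5,130+(v+.5)/6-.5]); S=lambda u,v:np.array([100+(u-396+.5)/6-.5,148+(v+.5)/6-.5])
# cube top corners: near(low x)... match: top view up=+x, left=+y
tc=[(142,234),(238,196),(288,295),(187,335)]
# scene: right=+y, down=+x
P=t.at([T(*p) for p in tc],.075); print("top@z.075",P.round(4),P.mean(0))
sc=[(540,92),(648,84),(640,163),(528,172)]
Q=s.at([S(*p) for p in sc],.075); print("scene@z.075",Q.round(4),Q.mean(0))
print("hole",tri(t,T(212,265),s,S(590,127)))
print("centers",tri(t,np.mean([T(*p) for p in tc],0),s,np.mean([S(*p) for p in sc],0)))
hc=t.at([T(45,182),T(65,427),T(313,410)],.02); print("housing",hc.round(4),(hc[0]+hc[2])/2)
print("switch",tri(t,T(178,87),s,S(511,326)),"plate",tri(t,T(187,295),s,S(618,192)))
# mat
for c,b in((t,(262,115,55,52)),(s,(165,212,58,50))):
    m=mask(c,(5,60,60),(25,255,255),b); M=cv2.moments(m,True); uv=(M["m10"]/M["m00"],M["m01"]/M["m00"]); print("mat",uv,c.at(uv,.004),M["m00"]); 
    if c is t: a=uv
    else: print(tri(t,a,s,uv))
# teal brush, green tray, blue crock, white crock areas
for c,b in((t,(90,135,60,75)),(s,(355,215,80,80))):
    m=mask(c,(45,100,30),(75,255,255),b); x=cv2.findContours(m,0,2)[0]; h=cv2.convexHull(np.vstack(x)); r=cv2.minAreaRect(h); print("tray",c.at(cv2.boxPoints(r),.016).round(4), c.at([r[0]],.016)); 
E
```

```text
top@z.075 [[ 0.4903 -0.315   0.075 ]
 [ 0.5086 -0.3586  0.075 ]
 [ 0.4638 -0.3802  0.075 ]
 [ 0.4447 -0.3345  0.075 ]] [ 0.47687664 -0.34706649  0.075     ]
scene@z.075 [[ 0.4663 -0.3797  0.075 ]
 [ 0.4465 -0.335   0.075 ]
 [ 0.4905 -0.314   0.075 ]
 [ 0.5108 -0.3588  0.075 ]] [ 0.47851953 -0.34688682  0.075     ]
hole (array([ 0.47723946, -0.34711986,  0.07360108]), np.float64(0.15877746152111172))
centers (array([ 0.47730823, -0.34797848,  0.07291641]), np.float64(0.10043387376512669))
housing [[ 0.5252 -0.2848  0.02  ]
 [ 0.4081 -0.2932  0.02  ]
 [ 0.4186 -0.4099  0.02  ]] [ 0.47189116 -0.34733592  0.02      ]
switch (array([ 0.56790065, -0.3433344 ,  0.03978248]), np.float64(0.1601857345678468)) plate (array([ 0.47189529, -0.35109966,  0.02156314]), np.float64(0.024736591551800302))
mat (288.7566302652106, 140.82215288611545) [[ 0.58202996 -0.12482933  0.004     ]] 1282.0
mat (193.71251719394772, 237.12723521320495) [[ 0.58631488 -0.12403053  0.004     ]] 1454.0
(array([ 0.58353717, -0.12570152, -0.00100303]), np.float64(0.14372918065748763))
tray [[0.5487 0.4375 0.016 ]
 [0.5667 0.3206 0.016 ]
 [0.4078 0.2912 0.016 ]
 [0.3904 0.4062 0.016 ]] [[0.47768421 0.3637998  0.016     ]]
tray [[0.4163 0.2905 0.016 ]
 [0.3673 0.4151 0.016 ]
 [0.553  0.4347 0.016 ]
 [0.5959 0.3244 0.016 ]] [[0.4887647  0.36693049 0.016     ]]
```

```bash
cat > mv.py <<'E'
# usage: mv.py x y z theta_deg -> shift cm in tool axes, roll (tool down)
import sys,numpy as np
from workcell import bot
from scipy.spatial.transform import Rotation as R
o=bot.get_obs(); r=R.from_quat(o["tool_rot"]); M=r.as_matrix(); th=np.degrees(np.arctan2(M[1,0],M[0,0]))
print("t",round(o["clock"],2),"pos",o["eef_pos"].round(4),"theta",th.round(2),"tilt",np.degrees(np.arccos(-M[2,2])).round(2),"q",o["joint_pos"].round(2),"w",round(o["grip_width"],4),"F",o["ft_force"].round(1))
a=list(map(float,sys.argv[1:]))
while a:
    d=M.T@(np.array(a[:3])-o["eef_pos"]); print("shift cm",(d*100).round(2),"roll",round((th-a[3]+180)%360-180,1)); a=a[4:]
E
python3 mv.py .4775 -.347 .13 -66  .4775 -.347 .05 -66
```

```text
t 0.1 pos [ 0.1805 -0.4657  0.2445] theta -68.81 tilt 0.11 q [-1.2   0.24  0.    1.34  0.    1.57] w 0.0855 F [0.2 0.3 0.2]
shift cm [ -0.31 -31.98  11.45] roll -2.8
shift cm [ -0.3  -31.98  19.45] roll -2.8
```

Emit:
{"fn": "play_rows", "kwargs": {"motion": [{"translation":[0,-4,0],"roll":-1,"fingers":-1},{"translation":[0,-8,1],"roll":-2.8,"fingers":-1},{"translation":[0,-12,2],"roll":-2.8,"fingers":-1},{"translation":[-0.1,-16,4],"roll":-2.8,"fingers":-1},{"translation":[-0.2,-20,6],"roll":-2.8,"fingers":-1},{"translation":[-0.3,-24,8],"roll":-2.8,"fingers":-1},{"translation":[-0.3,-28,10],"roll":-2.8,"fingers":-1},{"translation":[-0.3,-31,11],"roll":-2.8,"fingers":-1},{"translation":[-0.3,-32,11.4],"roll":-2.8,"fingers":-1},{"translation":[-0.3,-32,13],"roll":-2.8,"fingers":-1},{"translation":[-0.3,-32,15],"roll":-2.8,"fingers":-1},{"translation":[-0.3,-32,17],"roll":-2.8,"fingers":-1},{"translation":[-0.3,-32,18.5],"roll":-2.8,"fingers":-1},{"translation":[-0.3,-32,19.4],"roll":-2.8,"fingers":-1},{"translation":[-0.3,-32,19.4],"roll":-2.8,"fingers":-1}]}}

```text
clock: 1.35
eef_pos: [0.4761, -0.3467, 0.0487]
tool_rot: [0.839, -0.545, -0.003, -0.0]
ft_force: [-0.9, 0.5, -0.5]
grip_width: 0.0855
```

Emit:
{"fn": "play_rows", "kwargs": {"motion": [{"translation":[0,0,0],"roll":0,"fingers":0},{"translation":[0,0,0],"roll":0,"fingers":1},{"translation":[0,0,0],"roll":0,"fingers":1},{"translation":[0,0,0],"roll":0,"fingers":1},{"translation":[0,0,0],"roll":0,"fingers":1},{"translation":[0,0,0],"roll":0,"fingers":1},{"translation":[0,0,0],"roll":0,"fingers":1},{"translation":[0,0,0],"roll":0,"fingers":1}]}}

```text
clock: 2.02
eef_pos: [0.479, -0.3485, 0.053]
tool_rot: [0.839, -0.545, 0.002, 0.0]
ft_force: [0.4, 0.2, 5.8]
grip_width: 0.0494
```

```bash
python3 mv.py  .584 -.125 .15 -66 .584 -.125 .03 -66
```

```text
t 2.02 pos [ 0.479  -0.3485  0.053 ] theta -66.02 tilt 0.19 q [-0.63  0.56 -0.04  0.97 -0.    2.09] w 0.0494 F [0.4 0.2 5.8]
shift cm [-16.13 -18.7   -9.72] roll -0.0
shift cm [-16.16 -18.68   2.28] roll -0.0
```

Emit:
{"fn": "play_rows", "kwargs": {"motion": [{"translation":[0,0,-1],"roll":0,"fingers":1},{"translation":[0,0,-3],"roll":0,"fingers":1},{"translation":[0,0,-5],"roll":0,"fingers":1},{"translation":[-1,-1,-6],"roll":0,"fingers":1},{"translation":[-3,-3.5,-7],"roll":0,"fingers":1},{"translation":[-5,-6,-7],"roll":0,"fingers":1},{"translation":[-7.2,-8.4,-7],"roll":0,"fingers":1},{"translation":[-9.4,-10.9,-7],"roll":0,"fingers":1},{"translation":[-11.6,-13.4,-6.5],"roll":0,"fingers":1},{"translation":[-13.6,-15.8,-6],"roll":0,"fingers":1},{"translation":[-15.2,-17.6,-5],"roll":0,"fingers":1},{"translation":[-16.1,-18.6,-4],"roll":0,"fingers":1},{"translation":[-16.1,-18.7,-3],"roll":0,"fingers":1},{"translation":[-16.1,-18.7,-2],"roll":0,"fingers":1},{"translation":[-16.1,-18.7,-2],"roll":0,"fingers":1}]}}

```text
clock: 3.27
eef_pos: [0.5809, -0.125, 0.0683]
tool_rot: [0.838, -0.545, -0.003, 0.001]
ft_force: [-0.6, -1.1, -1.4]
grip_width: 0.0491
```

```bash
python3 mv.py  .584 -.125 .032 -66; python3 - <<'E'
from h import *
t=Cam("top");s=Cam("scene")
cv2.imwrite("pics/p1.png",np.hstack([t.crop(250,90,155,120,2.58),s.crop(90,140,165,125,2.42)][0:2] if 0 else [t.crop(255,95,150,120,2.6),s.crop(100,150,150,120,2.6)]))
E
```

```text
t 3.27 pos [ 0.5809 -0.125   0.0683] theta -66.06 tilt 0.32 q [-0.21  0.56 -0.    1.02 -0.    2.51] w 0.0491 F [-0.6 -1.1 -1.4]
shift cm [ 0.14 -0.3   3.63] roll -0.1
```

View pics/p1.png

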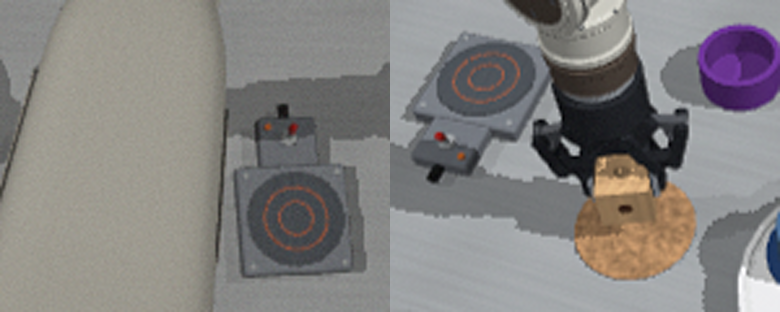

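Emit:
{"fn": "play_rows", "kwargs": {"motion": [{"translation":[0,0,1],"roll":0,"fingers":1},{"translation":[0,0,2],"roll":0,"fingers":1},{"translation":[0,0,3],"roll":0,"fingers":1},{"translation":[0,0,3.4],"roll":0,"fingers":1},{"translation":[0,0,3.5],"roll":0,"fingers":1},{"translation":[0,0,3.5],"roll":0,"fingers":1},{"translation":[0,0,3.5],"roll":0,"fingers":1},{"translation":[0,0,3.5],"roll":0,"fingers":1}]}}

```text
clock: 4.03
eef_pos: [0.5839, -0.1247, 0.0368]
tool_rot: [0.839, -0.545, 0.0, -0.0]
ft_force: [0.4, 0.1, 0.0]
grip_width: 0.0492
```

```bash
python3 mv.py; cat >c.py <<'E'
from h import *
t=Cam("top");s=Cam("scene");np.savez("t.npz",pixels=t.img[:,:,::-1],intrinsics=t.K,world_to_cam=t.T);np.savez("s.npz",pixels=s.img[:,:,::-1],intrinsics=s.K,world_to_cam=s.T)
E
python3 mv.py
```

```text
t 4.03 pos [ 0.5839 -0.1247  0.0368] theta -66.01 tilt 0.06 q [-0.21  0.59 -0.04  0.94 -0.    2.51] w 0.0492 F [0.4 0.1 0. ]
t 4.03 pos [ 0.5839 -0.1247  0.0368] theta -66.01 tilt 0.06 q [-0.21  0.59 -0.04  0.94 -0.    2.51] w 0.0492 F [0.4 0.1 0. ]
```

Emit:
{"fn": "play_rows", "kwargs": {"motion": [{"translation":[0,0,0.2],"roll":0,"fingers":1},{"translation":[0,0,0.4],"roll":0,"fingers":1},{"translation":[0,0,0.5],"roll":0,"fingers":1},{"translation":[0,0,0.5],"roll":0,"fingers":1},{"translation":[0,0,0.5],"roll":0,"fingers":1}]}}

```text
clock: 4.45
eef_pos: [0.5837, -0.1246, 0.032]
tool_rot: [0.839, -0.545, 0.0, -0.0]
ft_force: [-1.9, 0.4, 4.3]
grip_width: 0.05
```

Emit:
{"fn": "play_rows", "kwargs": {"motion": [{"translation":[0,0,0],"roll":0,"fingers":0},{"translation":[0,0,0],"roll":0,"fingers":-0.5},{"translation":[0,0,0],"roll":0,"fingers":-0.5},{"translation":[0,0,0],"roll":0,"fingers":-0.5},{"translation":[0,0,0],"roll":0,"fingers":-0.5},{"translation":[0,0,-2],"roll":0,"fingers":-0.5},{"translation":[0,0,-5],"roll":0,"fingers":-0.5},{"translation":[0,0,-8],"roll":0,"fingers":-0.5},{"translation":[0,0,-11],"roll":0,"fingers":-0.5},{"translation":[0,0,-13],"roll":0,"fingers":-0.5},{"translation":[0,0,-13],"roll":0,"fingers":-0.5}]}}

```text
clock: 5.37
eef_pos: [0.5865, -0.1254, 0.1669]
tool_rot: [0.839, -0.545, 0.005, -0.002]
ft_force: [0.4, -0.3, 0.4]
grip_width: 0.0637
```

```bash
python3 mv.py; python3 - <<'E'
from h import *
t=Cam("top","top0.npz");s=Cam("scene","scene0.npz")
T=lambda u,v:np.array([90+(u+.5)/4.8-.5,88+(v+.5)/4.8-.5]); S=lambda u,v:np.array([228+(u+.5)/4-.5,212+(v-360+.5)/4-.5])
print("blue rim",tri(t,T(634,247),s,S(159,459)),t.at(T(634,247),.075),s.at(S(159,459),.075))
P=t.at([T(555,247),T(713,247),T(634,168),T(634,325)],.075);print("diam",np.linalg.norm(P[0]-P[1]),np.linalg.norm(P[2]-P[3]))
# turntable rim top view: left 348, top 25, right 754
print("brush ridge top T",t.at([T(392,150),T(507,185)],.078), "sq corners",t.at([T(425,110),T(379,213),T(488,260)],.03))
t2=Cam("top"); s2=Cam("scene")
cv2.imwrite("pics/p2.png",np.hstack([t.crop(92,138,56,70,7),t2.crop(338,130,56,70,7)]))
cv2.imwrite("pics/p2s.png",s2.img)
E
```

```text
t 5.37 pos [ 0.5865 -0.1254  0.1669] theta -66.02 tilt 0.57 q [-0.21  0.47  0.13  1.22 -0.    2.51] w 0.0637 F [ 0.4 -0.3  0.4]
blue rim (array([0.5654633 , 0.06582949, 0.06939338]), np.float64(0.2954603950362866)) [[0.56422715 0.06452479 0.075     ]] [[0.56869473 0.06749931 0.075     ]]
diam 0.08975613452457236 0.09147217171780599
brush ridge top T [[0.61723707 0.20391411 0.078     ]
 [0.59806803 0.13757639 0.078     ]] sq corners [[0.65774615 0.19623553 0.03      ]
 [0.59383596 0.22075622 0.03      ]
 [0.56657203 0.15482389 0.03      ]]
```

View pics/p2.png

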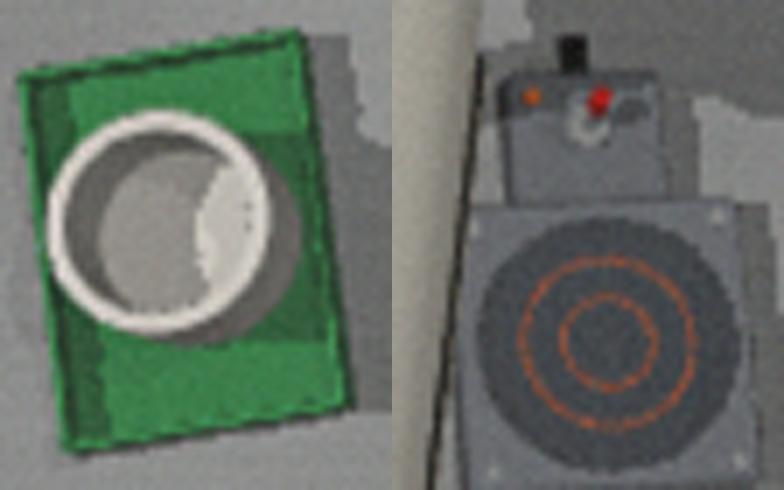

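The left panel shows the white crock's rim centred at (159,222) in the green tray, with tray corners (20,75), (300,30), (352,405) and (65,453). The right panel shows the freed small heater's rings centred at (608,342), switch tip at (600,100), still off.

```bash
python3 - <<'E'
from h import *
t=Cam("top","top0.npz");s=Cam("scene","scene0.npz")
b=np.array
pt=b([338+216.5/7-.5,130+342.5/7-.5]); ps=b([100+97/2.6-.5,150+78.5/2.6-.5])
print("plate",tri(t,pt,s,ps),t.at(pt,.025),s.at(ps,.025))
ft=b([92+159.5/7-.5,138+222/7-.5]); fs=b([228+680.5/4-.5,212+138/4-.5])
print("feed rim",tri(t,ft,s,fs),t.at(ft,.049),s.at(fs,.049))
C=t.at([[92+(u+.5)/7-.5,138+(v+.5)/7-.5] for u,v in((20,75),(300,30),(352,405),(65,453))],.016)
print("tray",C.round(4),C.mean(0),np.linalg.norm(C-np.roll(C,1,0),axis=1))
# scene tray corners, c2 crop lower half: (568,410),(752,428),(782,655),(575,645)
D=s.at([[228+(u+.5)/4-.5,212+(v-360+.5)/4-.5] for u,v in((567,409),(752,427),(783,656),(574,646))],.016)
print(D.round(4),D.mean(0),np.linalg.norm(D-np.roll(D,1,0),axis=1))
E
python3 mv.py .5285 .082 .15 -23 .5285 .082 .063 -23
```

```text
plate (array([ 0.47261665, -0.34986163,  0.02235233]), np.float64(0.014066335292653775)) [[ 0.4721881  -0.34909752  0.025     ]] [[ 0.4744329  -0.34801091  0.025     ]]
feed rim (array([0.48002016, 0.36254009, 0.04590946]), np.float64(0.03587158946898228)) [[0.4794476  0.36148774 0.049     ]] [[0.48221468 0.3619153  0.049     ]]
tray [[0.5452 0.4348 0.016 ]
 [0.5665 0.321  0.016 ]
 [0.4117 0.2909 0.016 ]
 [0.3898 0.4056 0.016 ]] [0.47831072 0.36303718 0.016     ] [0.15814901 0.11581843 0.15775144 0.11676708]
[[0.415  0.2927 0.016 ]
 [0.3923 0.4055 0.016 ]
 [0.5472 0.4342 0.016 ]
 [0.5784 0.3208 0.016 ]] [0.48320849 0.3632984  0.016     ] [0.1658007  0.11505486 0.15746729 0.11757085]
t 5.47 pos [ 0.584  -0.1248  0.1621] theta -66.01 tilt 0.12 q [-0.21  0.48  0.13  1.22 -0.    2.51] w 0.0641 F [-0.6 -0.4 -0.1]
shift cm [-21.15  -3.34   1.19] roll -43.0
shift cm [-21.16  -3.32   9.89] roll -43.0
```

Emit:
{"fn": "play_rows", "kwargs": {"motion": [{"translation":[-1.5,-0.2,0],"roll":-3,"fingers":0},{"translation":[-4.5,-0.7,0],"roll":-9,"fingers":0},{"translation":[-7.5,-1.2,0],"roll":-15,"fingers":0},{"translation":[-10.5,-1.7,0],"roll":-21,"fingers":0},{"translation":[-13.5,-2.2,0],"roll":-27,"fingers":0},{"translation":[-16.5,-2.6,0.4],"roll":-33,"fingers":0},{"translation":[-19,-3,1],"roll":-39,"fingers":0},{"translation":[-20.7,-3.3,2],"roll":-43,"fingers":0},{"translation":[-21.2,-3.3,3],"roll":-43,"fingers":0},{"translation":[-21.2,-3.3,5],"roll":-43,"fingers":0},{"translation":[-21.2,-3.3,6],"roll":-43,"fingers":0},{"translation":[-21.2,-3.3,6],"roll":-43,"fingers":0},{"translation":[-21.2,-3.3,6],"roll":-43,"fingers":0}]}}

```text
clock: 6.55
eef_pos: [0.5261, 0.082, 0.0998]
tool_rot: [0.98, -0.2, -0.002, 0.001]
ft_force: [0.3, 0.6, 0.1]
grip_width: 0.0428
```

```bash
python3 mv.py .5285 .082 .063 -23;  python3 - <<'E'
from h import *
t=Cam("top");s=Cam("scene")
# cube on mat check + gripper over crock
cv2.imwrite("pics/p3.png",np.hstack([s.crop(165,200,66,70,6),s.crop(235,190,66,70,6)]))
E
```

```text
t 6.55 pos [0.5261 0.082  0.0998] theta -23.04 tilt 0.22 q [ 0.15  0.41 -0.15  1.01 -0.    2.13] w 0.0428 F [0.3 0.6 0.1]
shift cm [ 0.23 -0.1   3.68] roll -0.0
```

View pics/p3.png

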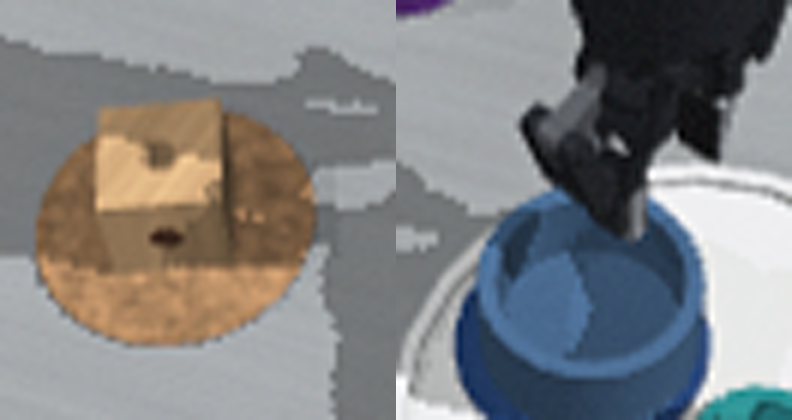

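The cube sits on the mat. The blue crock's robot-side wall is between the fingers, with the inner fingertip at (630,225) inside the rim. I'll go down and close.

Emit:
{"fn": "play_rows", "kwargs": {"motion": [{"translation":[0.1,0,1],"roll":0,"fingers":0},{"translation":[0.1,0,2],"roll":0,"fingers":0},{"translation":[0.1,0,3],"roll":0,"fingers":0},{"translation":[0.1,0,3.7],"roll":0,"fingers":0},{"translation":[0.1,0,3.7],"roll":0,"fingers":0},{"translation":[0.1,0,3.7],"roll":0,"fingers":0},{"translation":[0.1,0,3.7],"roll":0,"fingers":0}]}}

```text
clock: 7.23
eef_pos: [0.5284, 0.0821, 0.0643]
tool_rot: [0.98, -0.199, -0.0, 0.0]
ft_force: [-0.6, -0.6, -0.6]
grip_width: 0.0425
```

Emit:
{"fn": "play_rows", "kwargs": {"motion": [{"translation":[0,0,0],"roll":0,"fingers":0.3},{"translation":[0,0,0],"roll":0,"fingers":0.5},{"translation":[0,0,0],"roll":0,"fingers":0.65},{"translation":[0,0,0],"roll":0,"fingers":0.75},{"translation":[0,0,0],"roll":0,"fingers":1},{"translation":[0,0,0],"roll":0,"fingers":1},{"translation":[0,0,0],"roll":0,"fingers":1},{"translation":[0,0,0],"roll":0,"fingers":1}]}}

```text
clock: 7.9
eef_pos: [0.529, 0.0822, 0.065]
tool_rot: [0.98, -0.199, 0.001, -0.0]
ft_force: [0.6, -0.4, 4.9]
grip_width: 0.0086
```

```bash
python3 mv.py
```

```text
t 7.9 pos [0.529  0.0822 0.065 ] theta -23.01 tilt 0.1 q [ 0.15  0.45 -0.19  0.93 -0.    2.13] w 0.0086 F [ 0.6 -0.4  4.9]
```

Emit:
{"fn": "play_rows", "kwargs": {"motion": [{"translation":[0,0,-0.3],"roll":0,"fingers":1},{"translation":[0,0,-1],"roll":0,"fingers":1},{"translation":[0,0,-2.5],"roll":0,"fingers":1},{"translation":[0,0,-4.5],"roll":0,"fingers":1},{"translation":[0,0,-6.5],"roll":0,"fingers":1},{"translation":[0,0,-8],"roll":0,"fingers":1},{"translation":[0,0,-8.5],"roll":0,"fingers":1},{"translation":[0,0,-8.5],"roll":0,"fingers":1}]}}

```text
clock: 8.57
eef_pos: [0.5287, 0.0822, 0.1504]
tool_rot: [0.98, -0.199, 0.001, -0.0]
ft_force: [-0.4, -0.2, -3.3]
grip_width: 0.0091
```

```bash
python3 mv.py .436 -.3328 .13 -23; python3 - <<'E'
from h import *
t=Cam("top");s=Cam("scene")
cv2.imwrite("pics/p4.png",s.crop(200,150,180,140,4))
E
```

```text
t 8.57 pos [0.5287 0.0822 0.1504] theta -23.02 tilt 0.1 q [ 0.15  0.37 -0.07  1.13  0.    2.13] w 0.0091 F [-0.4 -0.2 -3.3]
shift cm [ 7.69 41.82  2.  ] roll -0.0
```

View pics/p4.png

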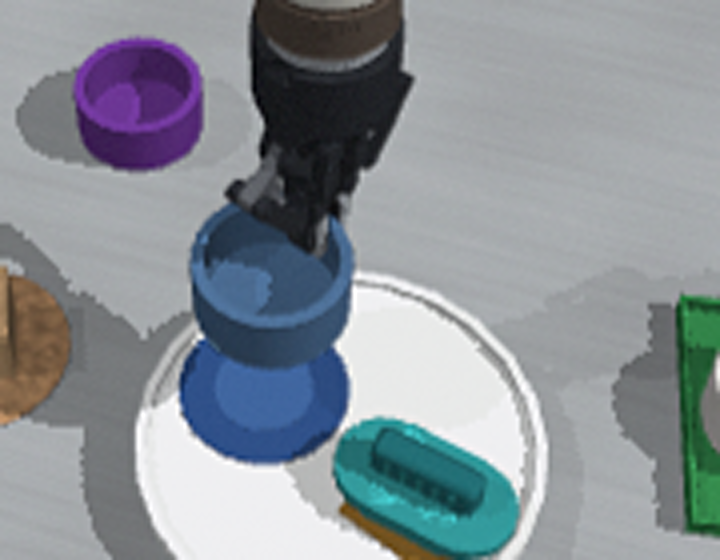

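The blue crock hangs level at (270,285), and the round inlay below it is free, centred near (264,403). Now to the heater.

Emit:
{"fn": "play_rows", "kwargs": {"motion": [{"translation":[0.1,0.5,0],"roll":0,"fingers":1},{"translation":[0.3,1.5,0],"roll":0,"fingers":1},{"translation":[0.6,3.2,0],"roll":0,"fingers":1},{"translation":[1,5.5,0],"roll":0,"fingers":1},{"translation":[1.5,8,0],"roll":0,"fingers":1},{"translation":[2,10.7,0],"roll":0,"fingers":1},{"translation":[2.5,13.5,0],"roll":0,"fingers":1},{"translation":[3,16.3,0],"roll":0,"fingers":1},{"translation":[3.5,19.1,0],"roll":0,"fingers":1},{"translation":[4,21.9,0],"roll":0,"fingers":1},{"translation":[4.5,24.7,0],"roll":0,"fingers":1},{"translation":[5,27.5,0],"roll":0,"fingers":1},{"translation":[5.6,30.3,0],"roll":0,"fingers":1},{"translation":[6.1,33,0],"roll":0,"fingers":1},{"translation":[6.5,35.5,0],"roll":0,"fingers":1},{"translation":[6.9,37.8,0],"roll":0,"fingers":1},{"translation":[7.3,39.6,0],"roll":0,"fingers":1},{"translation":[7.5,41,0],"roll":0,"fingers":1},{"translation":[7.7,41.6,0.5],"roll":0,"fingers":1},{"translation":[7.7,41.8,1.5],"roll":0,"fingers":1}]}}

```text
clock: 10.33
eef_pos: [0.4358, -0.3344, 0.1345]
tool_rot: [0.98, -0.2, 0.001, 0.0]
ft_force: [0.0, -0.4, -2.8]
grip_width: 0.0089
```

Emit:
{"fn": "play_rows", "kwargs": {"motion": [{"translation":[0,0,1],"roll":0,"fingers":1},{"translation":[0,0,2.5],"roll":0,"fingers":1},{"translation":[0,0,4],"roll":0,"fingers":1},{"translation":[0,0,5],"roll":0,"fingers":1},{"translation":[0,0,5.5],"roll":0,"fingers":1},{"translation":[0,0,5.5],"roll":0,"fingers":1},{"translation":[0,0,5.5],"roll":0,"fingers":1}]}}

```text
clock: 10.92
eef_pos: [0.4359, -0.3322, 0.0791]
tool_rot: [0.98, -0.199, -0.0, -0.0]
ft_force: [0.0, 0.0, -1.7]
grip_width: 0.0092
```

```bash
python3 mv.py .436 -.3328 .06 -23; python3 - <<'E'
from h import *
t=Cam("top");s=Cam("scene")
cv2.imwrite("pics/p5.png",np.hstack([t.crop(335,120,66,80,6),s.crop(95,140,66,80,6)]))
# inlay measure while free: blue dark disc
for c,b in((t,(195,112,65,65)),(s,(240,220,60,50))):
    m=mask(c,(100,120,30),(125,255,255),b); M=cv2.moments(m,True); uv=(M["m10"]/M["m00"],M["m01"]/M["m00"]); e=cv2.fitEllipse(cv2.convexHull(np.vstack(cv2.findContours(m,0,2)[0])))
    print("inlay",uv,e,c.at(uv,.03),c.at([e[0]],.03))
E
```

```text
t 10.92 pos [ 0.4359 -0.3322  0.0791] theta -22.96 tilt 0.04 q [-0.65  0.46 -0.13  0.98  0.    1.32] w 0.0092 F [ 0.   0.  -1.7]
shift cm [0.04 0.05 1.91] roll 0.0
inlay (223.7156862745098, 141.87254901960785) ((223.44122314453125, 141.7604522705078), (33.29140853881836, 34.45994186401367), 79.75865173339844) [[0.56819317 0.06253744 0.03      ]] [[0.56850356 0.06332792 0.03      ]]
inlay (265.4200836820084, 246.8979079497908) ((265.42205810546875, 246.9708709716797), (35.995330810546875, 41.65768814086914), 90.35221099853516) [[0.57123025 0.06354607 0.03      ]] [[0.57142256 0.06361375 0.03      ]]
```

View pics/p5.png

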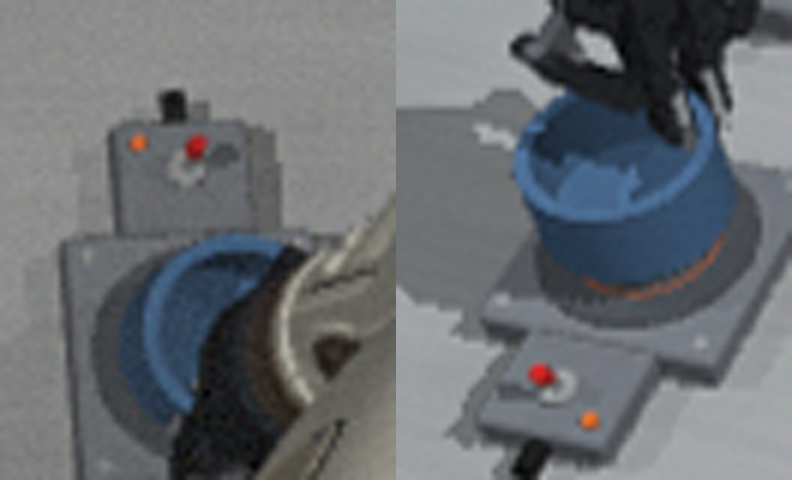

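The crock is about 15 mm above the plate, and the switch at (197,145) is still off. I'll lower it gently.

Emit:
{"fn": "play_rows", "kwargs": {"motion": [{"translation":[0,0,0.5],"roll":0,"fingers":1},{"translation":[0,0,1],"roll":0,"fingers":1},{"translation":[0,0,1.3],"roll":0,"fingers":1},{"translation":[0,0,1.5],"roll":0,"fingers":1},{"translation":[0,0,1.6],"roll":0,"fingers":1},{"translation":[0,0,1.7],"roll":0,"fingers":1},{"translation":[0,0,1.75],"roll":0,"fingers":1},{"translation":[0,0,1.8],"roll":0,"fingers":1},{"translation":[0,0,1.85],"roll":0,"fingers":1},{"translation":[0,0,1.85],"roll":0,"fingers":1},{"translation":[0,0,1.85],"roll":0,"fingers":1}]}}

```text
clock: 11.93
eef_pos: [0.4358, -0.3328, 0.0609]
tool_rot: [0.98, -0.199, 0.0, 0.0]
ft_force: [0.9, 0.2, -1.7]
grip_width: 0.0092
```

Emit:
{"fn": "play_rows", "kwargs": {"motion": [{"translation":[0,0,0.05],"roll":0,"fingers":1},{"translation":[0,0,0.1],"roll":0,"fingers":1},{"translation":[0,0,0.15],"roll":0,"fingers":1},{"translation":[0,0,0.2],"roll":0,"fingers":1},{"translation":[0,0,0.2],"roll":0,"fingers":1}]}}

```text
clock: 12.35
eef_pos: [0.4357, -0.3328, 0.06]
tool_rot: [0.98, -0.199, 0.0, 0.0]
ft_force: [-4.4, 2.2, 6.1]
grip_width: 0.0091
```

Emit:
{"fn": "play_rows", "kwargs": {"motion": [{"translation":[0,0,0],"roll":0,"fingers":0.6},{"translation":[0,0,0],"roll":0,"fingers":0.4},{"translation":[0,0,0],"roll":0,"fingers":0.2},{"translation":[0,0,0],"roll":0,"fingers":0.2},{"translation":[0,0,0],"roll":0,"fingers":0.2},{"translation":[0,0,-1],"roll":0,"fingers":0.2},{"translation":[0,0,-3],"roll":0,"fingers":0.2},{"translation":[0,0,-6],"roll":0,"fingers":0.2},{"translation":[0,0,-9],"roll":0,"fingers":0.2},{"translation":[0,0,-11],"roll":0,"fingers":0.2},{"translation":[0,0,-12],"roll":0,"fingers":0.2},{"translation":[0,0,-12],"roll":0,"fingers":0.2}]}}

```text
clock: 13.35
eef_pos: [0.4373, -0.3339, 0.1822]
tool_rot: [0.98, -0.199, 0.003, 0.001]
ft_force: [0.3, -0.1, 0.2]
grip_width: 0.0341
```

```bash
python3 mv.py; python3 - <<'E'
from h import *
s=Cam("scene")
cv2.imwrite("pics/p6.png",s.crop(85,140,90,85,7))
E
```

```text
t 13.35 pos [ 0.4373 -0.3339  0.1822] theta -23.01 tilt 0.36 q [-0.65  0.37  0.02  1.21 -0.    1.32] w 0.0341 F [ 0.3 -0.1  0.2]
```

Emit:
{"fn": "play_rows", "kwargs": {"motion": [{"translation":[-0.6,-1.5,0],"roll":0,"fingers":0.2},{"translation":[-1.8,-4.5,0],"roll":0,"fingers":0.2},{"translation":[-3.3,-8,0],"roll":0,"fingers":0.2},{"translation":[-4.8,-11.6,0],"roll":0,"fingers":0.2},{"translation":[-6.4,-15.3,0],"roll":0,"fingers":0.2},{"translation":[-8,-19.2,0],"roll":0,"fingers":0.2},{"translation":[-9.6,-23.1,0],"roll":0,"fingers":0.2},{"translation":[-11.2,-27,0],"roll":0,"fingers":0.2},{"translation":[-12.8,-30.9,0],"roll":0,"fingers":0.2},{"translation":[-14.4,-34.8,0],"roll":0,"fingers":0.2},{"translation":[-16,-38.7,0],"roll":0,"fingers":0.2},{"translation":[-17.7,-42.6,0],"roll":0,"fingers":0.2},{"translation":[-19.3,-46.5,0],"roll":0,"fingers":0.2},{"translation":[-20.9,-50.4,0],"roll":0,"fingers":0.2},{"translation":[-22.5,-54.3,0],"roll":0,"fingers":0.2},{"translation":[-24,-58,1],"roll":0,"fingers":0.2},{"translation":[-25.4,-61.3,3],"roll":0,"fingers":0.2},{"translation":[-26.6,-64,5],"roll":0,"fingers":0.2},{"translation":[-27.2,-65.5,7],"roll":0,"fingers":0.2},{"translation":[-27.2,-65.7,9],"roll":0,"fingers":0.2}]}}

```text
clock: 15.07
eef_pos: [0.4405, 0.3812, 0.0852]
tool_rot: [0.98, -0.197, -0.001, 0.001]
ft_force: [-0.1, -0.1, -0.1]
grip_width: 0.0341
```

Emit:
{"fn": "play_rows", "kwargs": {"motion": [{"translation":[0,0,0],"roll":0,"fingers":0.2},{"translation":[0,0,0],"roll":0,"fingers":0.2},{"translation":[0,0,0],"roll":0,"fingers":0.2}]}}

```text
clock: 15.32
eef_pos: [0.442, 0.3775, 0.0885]
tool_rot: [0.98, -0.2, -0.0, 0.001]
ft_force: [0.3, 0.3, 0.8]
grip_width: 0.0341
```

```bash
python3 mv.py .4435 .3775 .038 -23; python3 - <<'E'
from h import *
t=Cam("top");s=Cam("scene")
cv2.imwrite("pics/p6.png",np.vstack([np.hstack([t.crop(335,120,80,80,4.5),s.crop(90,135,80,80,4.5)]),np.hstack([t.crop(88,130,80,60,4.5),s.crop(355,200,80,60,4.5)])]))
E
```

```text
t 15.32 pos [0.442  0.3775 0.0885] theta -23.05 tilt 0.1 q [ 0.71  0.51 -0.02  1.04 -0.    2.68] w 0.0341 F [0.3 0.3 0.8]
shift cm [ 0.14 -0.07  5.05] roll -0.0
```

View pics/p6.png

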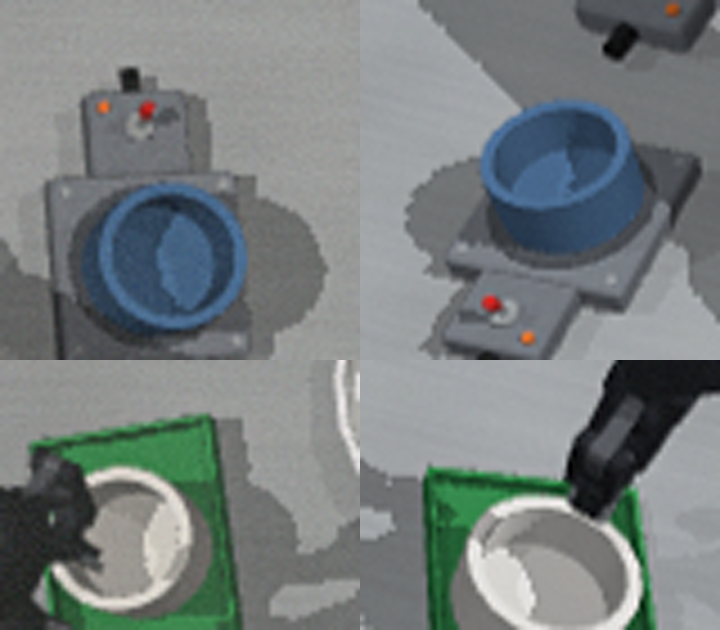

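The blue crock stands level on the plate, with its rim centred at (172,256) top and (563,154) scene, and the switch is still off. The gripper straddles the white crock's robot-side wall.

```bash
python3 - <<'E'
from h import *
t=Cam("top","top0.npz");s=Cam("scene","scene0.npz")
a=[372.94,176.5];b=[134.83,168.8]
print(t.at(a,.07),s.at(b,.07),tri(t,np.array(a),s,np.array(b)))
E
```

```text
[[ 0.47014173 -0.3477869   0.07      ]] [[ 0.47237119 -0.34249908  0.07      ]] (array([ 0.4699223 , -0.34719044,  0.06629529]), np.float64(0.7030621553913932))
```

Emit:
{"fn": "play_rows", "kwargs": {"motion": [{"translation":[0.1,0,1],"roll":0,"fingers":0.2},{"translation":[0.1,0,2.5],"roll":0,"fingers":0.2},{"translation":[0.1,0,4],"roll":0,"fingers":0.2},{"translation":[0.1,0,4.8],"roll":0,"fingers":0.2},{"translation":[0.1,0,5],"roll":0,"fingers":0.2},{"translation":[0.1,0,5],"roll":0,"fingers":0.2},{"translation":[0.1,0,5],"roll":0,"fingers":0.2}]}}

```text
clock: 16.0
eef_pos: [0.4437, 0.3781, 0.0395]
tool_rot: [0.98, -0.2, 0.0, -0.0]
ft_force: [-0.2, -0.0, -0.7]
grip_width: 0.0342
```

Emit:
{"fn": "play_rows", "kwargs": {"motion": [{"translation":[0,0,0],"roll":0,"fingers":0.4},{"translation":[0,0,0],"roll":0,"fingers":0.5},{"translation":[0,0,0],"roll":0,"fingers":0.65},{"translation":[0,0,0],"roll":0,"fingers":0.75},{"translation":[0,0,0],"roll":0,"fingers":1},{"translation":[0,0,0],"roll":0,"fingers":1},{"translation":[0,0,0],"roll":0,"fingers":1},{"translation":[0,0,0],"roll":0,"fingers":1}]}}

```text
clock: 16.67
eef_pos: [0.4435, 0.3782, 0.0396]
tool_rot: [0.98, -0.199, 0.0, -0.0]
ft_force: [-0.9, -0.7, 5.8]
grip_width: 0.0094
```

```bash
python3 mv.py .5326 .079 .13 -23
```

```text
t 16.67 pos [0.4435 0.3782 0.0396] theta -23.01 tilt 0.07 q [ 0.71  0.56 -0.08  0.93 -0.    2.68] w 0.0094 F [-0.9 -0.7  5.8]
shift cm [19.9  24.05 -9.05] roll -0.0
```

Emit:
{"fn": "play_rows", "kwargs": {"motion": [{"translation":[0,0,-0.3],"roll":0,"fingers":1},{"translation":[0,0,-1],"roll":0,"fingers":1},{"translation":[0,0,-2.5],"roll":0,"fingers":1},{"translation":[0,0,-4.5],"roll":0,"fingers":1},{"translation":[0,0,-6.5],"roll":0,"fingers":1},{"translation":[0,0,-8.5],"roll":0,"fingers":1},{"translation":[0.6,0.7,-10.2],"roll":0,"fingers":1},{"translation":[1.8,2.2,-11],"roll":0,"fingers":1},{"translation":[3.4,4.1,-11],"roll":0,"fingers":1},{"translation":[5.2,6.3,-11],"roll":0,"fingers":1},{"translation":[7.1,8.6,-11],"roll":0,"fingers":1},{"translation":[9,10.9,-11],"roll":0,"fingers":1},{"translation":[10.9,13.2,-11],"roll":0,"fingers":1},{"translation":[12.8,15.5,-11],"roll":0,"fingers":1},{"translation":[14.7,17.8,-11],"roll":0,"fingers":1},{"translation":[16.5,20,-11],"roll":0,"fingers":1},{"translation":[18.1,21.9,-11],"roll":0,"fingers":1},{"translation":[19.2,23.2,-11],"roll":0,"fingers":1},{"translation":[19.8,23.9,-10.8],"roll":0,"fingers":1},{"translation":[19.9,24.1,-10],"roll":0,"fingers":1}]}}

```text
clock: 18.33
eef_pos: [0.5332, 0.077, 0.1395]
tool_rot: [0.98, -0.201, 0.001, -0.0]
ft_force: [0.2, 1.4, -3.6]
grip_width: 0.0088
```

Emit:
{"fn": "play_rows", "kwargs": {"motion": [{"translation":[0,0,1],"roll":0,"fingers":1},{"translation":[0,0,2.5],"roll":0,"fingers":1},{"translation":[0,0,4],"roll":0,"fingers":1},{"translation":[0,0,5],"roll":0,"fingers":1},{"translation":[0,0,5],"roll":0,"fingers":1},{"translation":[0,0,5],"roll":0,"fingers":1}]}}

```text
clock: 18.83
eef_pos: [0.5309, 0.0791, 0.0877]
tool_rot: [0.98, -0.199, -0.001, 0.0]
ft_force: [0.3, -0.2, -1.9]
grip_width: 0.0089
```

```bash
python3 mv.py .5326 .079 .0656 -23; python3 - <<'E'
from h import *
t=Cam("top");s=Cam("scene")
cv2.imwrite("pics/p7.png",np.vstack([np.hstack([s.crop(230,190,80,80,4.8),t.crop(185,105,80,80,4.8)]),]))
# tray, free now
for c,b in((t,(85,130,60,78)),(s,(360,215,75,80))):
    m=mask(c,(45,100,30),(75,255,255),b); h=cv2.convexHull(np.vstack(cv2.findContours(m,0,2)[0])); q=cv2.approxPolyN(h,4) if hasattr(cv2,'approxPolyN') else h
    P=c.at(q.reshape(-1,2),.016); print("tray",P.round(4),P.mean(0))
    M=cv2.moments(h); print(c.at([M["m10"]/M["m00"],M["m01"]/M["m00"]],.016))
E
```

```text
t 18.83 pos [0.5309 0.0791 0.0877] theta -22.93 tilt 0.16 q [ 0.15  0.43 -0.15  0.99  0.    2.12] w 0.0089 F [ 0.3 -0.2 -1.9]
shift cm [ 0.16 -0.06  2.21] roll 0.1
tray [[0.4101 0.2904 0.016 ]
 [0.3906 0.4052 0.016 ]
 [0.546  0.4361 0.016 ]
 [0.5661 0.3193 0.016 ]] [0.47821704 0.36273166 0.016     ]
[[0.47780976 0.36319083 0.016     ]]
tray [[0.3909 0.4063 0.016 ]
 [0.5552 0.4361 0.016 ]
 [0.5756 0.3201 0.016 ]
 [0.4133 0.289  0.016 ]] [0.48376733 0.36286427 0.016     ]
[[0.48972825 0.36504757 0.016     ]]
```

View pics/p7.png

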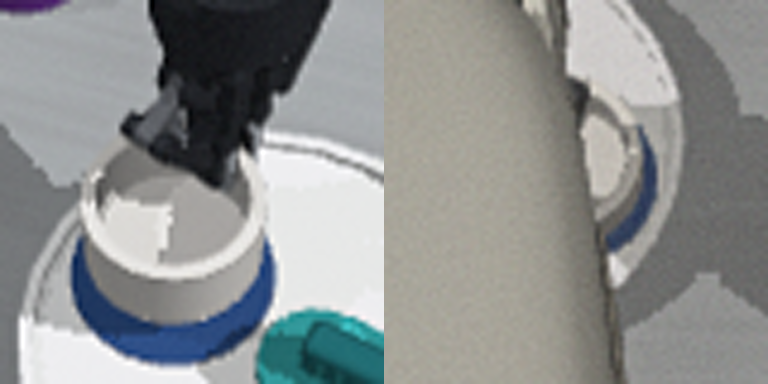

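The white crock is upright over the inlay, with the blue ring showing around it. I'll lower it gently.

Emit:
{"fn": "play_rows", "kwargs": {"motion": [{"translation":[0,0,0.5],"roll":0,"fingers":1},{"translation":[0,0,1],"roll":0,"fingers":1},{"translation":[0,0,1.5],"roll":0,"fingers":1},{"translation":[0,0,1.7],"roll":0,"fingers":1},{"translation":[0,0,1.85],"roll":0,"fingers":1},{"translation":[0,0,1.95],"roll":0,"fingers":1},{"translation":[0,0,2.05],"roll":0,"fingers":1},{"translation":[0,0,2.1],"roll":0,"fingers":1},{"translation":[0,0,2.15],"roll":0,"fingers":1},{"translation":[0,0,2.2],"roll":0,"fingers":1},{"translation":[0,0,2.2],"roll":0,"fingers":1},{"translation":[0,0,2.2],"roll":0,"fingers":1}]}}

```text
clock: 19.93
eef_pos: [0.5321, 0.0783, 0.0669]
tool_rot: [0.98, -0.199, 0.0, -0.0]
ft_force: [0.6, -0.5, -1.6]
grip_width: 0.0093
```

Emit:
{"fn": "play_rows", "kwargs": {"motion": [{"translation":[0,0,0.05],"roll":0,"fingers":1},{"translation":[0,0,0.1],"roll":0,"fingers":1},{"translation":[0,0,0.15],"roll":0,"fingers":1},{"translation":[0,0,0.2],"roll":0,"fingers":1},{"translation":[0,0,0.25],"roll":0,"fingers":1},{"translation":[0,0,0.25],"roll":0,"fingers":1}]}}

```text
clock: 20.43
eef_pos: [0.532, 0.0784, 0.0656]
tool_rot: [0.98, -0.199, 0.0, -0.0]
ft_force: [-4.7, 0.3, 7.7]
grip_width: 0.0092
```

Emit:
{"fn": "play_rows", "kwargs": {"motion": [{"translation":[0,0,0],"roll":0,"fingers":0.6},{"translation":[0,0,0],"roll":0,"fingers":0.4},{"translation":[0,0,0],"roll":0,"fingers":0.2},{"translation":[0,0,0],"roll":0,"fingers":0.2},{"translation":[0,0,0],"roll":0,"fingers":0.2},{"translation":[0,0,-1],"roll":0,"fingers":0.2},{"translation":[0,0,-3],"roll":0,"fingers":0.2},{"translation":[0,0,-6],"roll":0,"fingers":0.2},{"translation":[0,0,-9],"roll":0,"fingers":0.2},{"translation":[-2,-2.5,-11],"roll":0,"fingers":0},{"translation":[-5,-6,-12],"roll":-2,"fingers":0},{"translation":[-8,-9.5,-12],"roll":-4,"fingers":0},{"translation":[-11,-13,-12],"roll":-6,"fingers":0},{"translation":[-14,-16.5,-12],"roll":-7,"fingers":0},{"translation":[-17,-20,-12],"roll":-7,"fingers":0},{"translation":[-20,-23.5,-12],"roll":-7,"fingers":0},{"translation":[-20,-23.5,-12],"roll":-7,"fingers":0}]}}

```text
clock: 21.85
eef_pos: [0.4384, 0.3763, 0.1852]
tool_rot: [0.99, -0.138, 0.0, -0.001]
ft_force: [0.0, -0.2, 0.1]
grip_width: 0.0429
```

```bash
python3 mv.py; python3 - <<'E'
from h import *
t=Cam("top");s=Cam("scene")
cv2.imwrite("pics/p8.png",np.hstack([t.crop(160,100,85,90,4.7),s.crop(240,215,85,90,4.7)]))
P=[]
for n,c,b in(("top",t,(155,95,60,60)),("scene",s,(275,245,65,60))):
    m=mask(c,(80,100,20),(98,255,255),b); x=max(cv2.findContours(m,0,2)[0],key=cv2.contourArea); e=cv2.fitEllipse(x); M=cv2.moments(x); g=np.array([M["m10"]/M["m00"],M["m01"]/M["m00"]])
    w=c.at(x.reshape(-1,2),.052); r=cv2.minAreaRect((w[:,:2]*1000).astype(np.float32)); print(n,"teal rect mm",r,c.at(g,.052)); P.append(g)
    v=cv2.cvtColor(c.img,cv2.COLOR_BGR2HSV); print(n,np.percentile(v[...,2][m>0],[5,25,50,75,95]))
E
```

```text
t 21.85 pos [0.4384 0.3763 0.1852] theta -15.86 tilt 0.11 q [0.71 0.42 0.11 1.25 0.   2.56] w 0.0429 F [ 0.  -0.2  0.1]
top teal rect mm ((611.0028686523438, 172.94189453125), (106.81131744384766, 59.79405975341797), 77.92454528808594) [[0.61048559 0.17262238 0.052     ]]
top [ 97.4 110.  135.  143.  156.6]
scene teal rect mm ((615.584716796875, 172.71804809570312), (108.75651550292969, 63.7006950378418), 77.74018859863281) [[0.61645121 0.17432674 0.052     ]]
scene [ 64. 102. 118. 150. 163.]
```

View pics/p8.png

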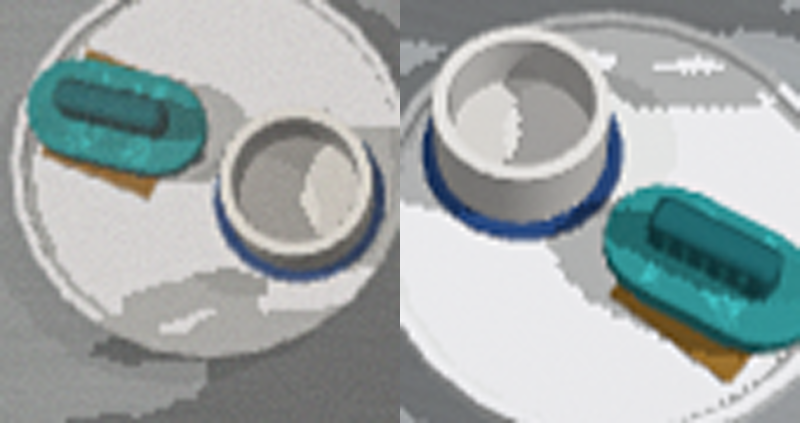

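```bash
python3 mv.py .6125 .173 .13 -14 .6125 .173 .07 -14
```

```text
t 21.95 pos [0.4382 0.3771 0.1848] theta -15.64 tilt 0.12 q [0.71 0.42 0.11 1.25 0.   2.55] w 0.0429 F [ 0.6 -0.5  0.5]
shift cm [22.29 14.97  5.45] roll -1.6
shift cm [22.29 14.98 11.45] roll -1.6
```

Emit:
{"fn": "play_rows", "kwargs": {"motion": [{"translation":[1.5,1,0],"roll":0,"fingers":0},{"translation":[4,2.7,0.5],"roll":-1,"fingers":0},{"translation":[7,4.7,1],"roll":-1.6,"fingers":0},{"translation":[10,6.7,2],"roll":-1.6,"fingers":0},{"translation":[13,8.7,3],"roll":-1.6,"fingers":0},{"translation":[16,10.7,4],"roll":-1.6,"fingers":0},{"translation":[19,12.7,5],"roll":-1.6,"fingers":0},{"translation":[21.5,14.4,5.4],"roll":-1.6,"fingers":0},{"translation":[22.3,15,5.8],"roll":-1.6,"fingers":0},{"translation":[22.3,15,7],"roll":-1.6,"fingers":0},{"translation":[22.3,15,9],"roll":-1.6,"fingers":0},{"translation":[22.3,15,10.5],"roll":-1.6,"fingers":0},{"translation":[22.3,15,11.3],"roll":-1.6,"fingers":0},{"translation":[22.3,15,11.3],"roll":-1.6,"fingers":0},{"translation":[22.3,15,11.3],"roll":-1.6,"fingers":0},{"translation":[22.3,15,11.3],"roll":-1.6,"fingers":0}]}}

```text
clock: 23.28
eef_pos: [0.6136, 0.1673, 0.0727]
tool_rot: [0.992, -0.125, 0.001, -0.0]
ft_force: [0.4, -0.7, 0.2]
grip_width: 0.0426
```

```bash
python3 mv.py; python3 - <<'E'
from h import *
s=Cam("scene")
cv2.imwrite("pics/p9.png",s.crop(240,200,100,90,6))
E
```

```text
t 23.28 pos [0.6136 0.1673 0.0727] theta -14.4 tilt 0.12 q [ 0.27  0.62  0.13  1.07 -0.    2.09] w 0.0426 F [ 0.4 -0.7  0.2]
```

View pics/p9.png

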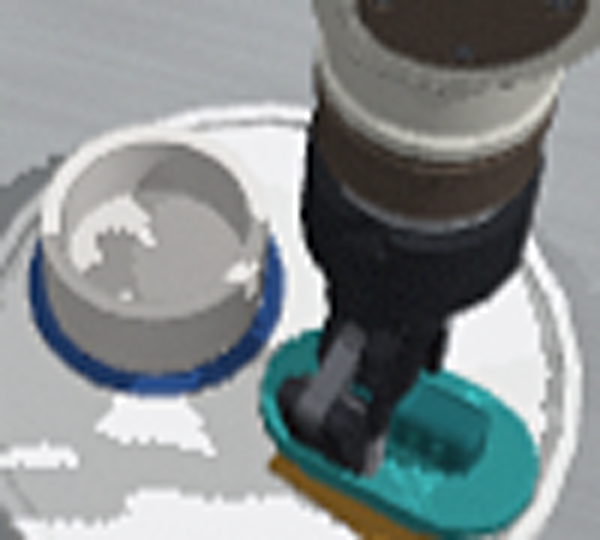

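The fingers straddle the ridge a little towards the crock end. I'll shift about 5 mm along it, then close.

Emit:
{"fn": "play_rows", "kwargs": {"motion": [{"translation":[-0.1,-0.3,0.1],"roll":0,"fingers":0},{"translation":[-0.2,-0.5,0.2],"roll":0,"fingers":0},{"translation":[-0.2,-0.5,0.2],"roll":0,"fingers":0},{"translation":[-0.2,-0.5,0.2],"roll":0,"fingers":0.3},{"translation":[-0.2,-0.5,0.2],"roll":0,"fingers":0.5},{"translation":[-0.2,-0.5,0.2],"roll":0,"fingers":1},{"translation":[-0.2,-0.5,0.2],"roll":0,"fingers":1},{"translation":[-0.2,-0.5,0.2],"roll":0,"fingers":1},{"translation":[-0.2,-0.5,0.2],"roll":0,"fingers":1}]}}

```text
clock: 24.08
eef_pos: [0.6124, 0.1725, 0.0696]
tool_rot: [0.992, -0.125, 0.0, -0.0]
ft_force: [-0.6, 0.3, 2.6]
grip_width: 0.0189
```

```bash
python3 mv.py
```

```text
t 24.08 pos [0.6124 0.1725 0.0696] theta -14.41 tilt 0.04 q [0.27 0.62 0.13 1.07 0.   2.1 ] w 0.0189 F [-0.6  0.3  2.6]
```

Emit:
{"fn": "play_rows", "kwargs": {"motion": [{"translation":[0,0,-1],"roll":0,"fingers":1},{"translation":[0,0,-3],"roll":0,"fingers":1},{"translation":[0,0,-5.5],"roll":0,"fingers":1},{"translation":[-0.5,-0.5,-7.5],"roll":-4,"fingers":1},{"translation":[-1.5,-1.3,-8],"roll":-10,"fingers":1},{"translation":[-2.7,-2.3,-8],"roll":-17,"fingers":1},{"translation":[-3.9,-3.3,-8],"roll":-24,"fingers":1},{"translation":[-5.1,-4.4,-8],"roll":-31,"fingers":1},{"translation":[-6.3,-5.4,-8],"roll":-38,"fingers":1},{"translation":[-7.5,-6.4,-8],"roll":-45,"fingers":1},{"translation":[-8.7,-7.5,-8],"roll":-52,"fingers":1},{"translation":[-9.9,-8.5,-8],"roll":-59,"fingers":1},{"translation":[-11.1,-9.5,-8],"roll":-66,"fingers":1},{"translation":[-12.3,-10.6,-8],"roll":-73,"fingers":1},{"translation":[-13.5,-11.6,-8],"roll":-80,"fingers":1},{"translation":[-14.7,-12.6,-8],"roll":-87,"fingers":1},{"translation":[-15.9,-13.7,-8],"roll":-94,"fingers":1},{"translation":[-17,-14.6,-8],"roll":-101,"fingers":1},{"translation":[-17.6,-15.1,-8],"roll":-108,"fingers":1},{"translation":[-17.6,-15.1,-8],"roll":-115,"fingers":1}]}}

```text
clock: 25.75
eef_pos: [0.4779, 0.3638, 0.1495]
tool_rot: [0.636, 0.772, -0.0, -0.0]
ft_force: [0.5, -0.5, -1.3]
grip_width: 0.0186
```

Emit:
{"fn": "play_rows", "kwargs": {"motion": [{"translation":[0,0,1],"roll":0,"fingers":1},{"translation":[0,0,3],"roll":0,"fingers":1},{"translation":[0,0,5],"roll":0,"fingers":1},{"translation":[0,0,6.5],"roll":0,"fingers":1},{"translation":[0,0,7],"roll":0,"fingers":1},{"translation":[0,0,7],"roll":0,"fingers":1},{"translation":[0,0,7],"roll":0,"fingers":1}]}}

```text
clock: 26.33
eef_pos: [0.4795, 0.3622, 0.0793]
tool_rot: [0.64, 0.769, -0.0, -0.0]
ft_force: [-0.4, 0.0, -0.7]
grip_width: 0.0189
```

```bash
python3 mv.py .4795 .363 .0436 101; python3 - <<'E'
from h import *
t=Cam("top");s=Cam("scene")
cv2.imwrite("pics/p10.png",np.hstack([t.crop(80,120,80,90,5),s.crop(355,190,80,90,5)]))
# square inlay
for n,c,b in(("top",t,(160,100,60,60)),("scene",s,(275,250,60,60))):
    m=mask(c,(10,120,60),(28,255,255),b); x=max(cv2.findContours(m,0,2)[0],key=cv2.contourArea); w=c.at(x.reshape(-1,2),.03); print(n,cv2.minAreaRect((w[:,:2]*1000).astype(np.float32)))
E
```

```text
t 26.33 pos [0.4795 0.3622 0.0793] theta 100.49 tilt 0.02 q [ 0.65  0.55  0.02  1.04 -0.    0.46] w 0.0189 F [-0.4  0.  -0.7]
shift cm [0.08 0.02 3.57] roll -0.5
top ((613.0376586914062, 175.02230834960938), (69.22238159179688, 68.28549194335938), 68.21577453613281)
scene ((613.7965087890625, 174.42384338378906), (70.95941925048828, 70.83039093017578), 68.31261444091797)
```

View pics/p10.png

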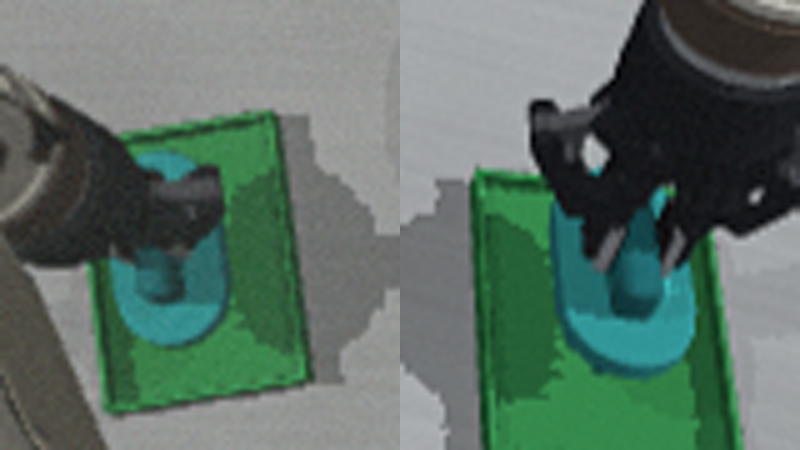

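The brush is in line with the tray, hanging about 35 mm above its floor. The square inlay is now free at (613,175) mm, yaw 68°, 120 mm from the round one as it should be.

Emit:
{"fn": "play_rows", "kwargs": {"motion": [{"translation":[0.1,0,1],"roll":-0.5,"fingers":1},{"translation":[0.1,0,2],"roll":-0.5,"fingers":1},{"translation":[0.1,0,2.8],"roll":-0.5,"fingers":1},{"translation":[0.1,0,3.2],"roll":-0.5,"fingers":1},{"translation":[0.1,0,3.4],"roll":-0.5,"fingers":1},{"translation":[0.1,0,3.6],"roll":-0.5,"fingers":1},{"translation":[0.1,0,3.7],"roll":-0.5,"fingers":1},{"translation":[0.1,0,3.7],"roll":-0.5,"fingers":1},{"translation":[0.1,0,3.7],"roll":-0.5,"fingers":1}]}}

```text
clock: 27.18
eef_pos: [0.4788, 0.3633, 0.0436]
tool_rot: [0.636, 0.772, -0.0, -0.0]
ft_force: [-3.3, -2.7, 6.8]
grip_width: 0.0185
```

Emit:
{"fn": "play_rows", "kwargs": {"motion": [{"translation":[0,0,0],"roll":0,"fingers":0.4},{"translation":[0,0,0],"roll":0,"fingers":0.1},{"translation":[0,0,0],"roll":0,"fingers":0.1},{"translation":[0,0,0],"roll":0,"fingers":0.1},{"translation":[0,0,-1],"roll":0,"fingers":0.1},{"translation":[0,0,-4],"roll":0,"fingers":0.1},{"translation":[0,0,-8],"roll":0,"fingers":0},{"translation":[-2,0,-11],"roll":5,"fingers":-1},{"translation":[-5.5,0.1,-12],"roll":12,"fingers":-1},{"translation":[-9,0.2,-12],"roll":19,"fingers":-1},{"translation":[-13,0.3,-12],"roll":26,"fingers":-1},{"translation":[-17,0.4,-12],"roll":33,"fingers":-1},{"translation":[-21,0.5,-12],"roll":40,"fingers":-1},{"translation":[-25,0.6,-12],"roll":47,"fingers":-1},{"translation":[-29,0.7,-12],"roll":54,"fingers":-1},{"translation":[-33,0.8,-12],"roll":61,"fingers":-1},{"translation":[-37,0.9,-12],"roll":68,"fingers":-1},{"translation":[-41,1,-12],"roll":75,"fingers":-1},{"translation":[-45,1,-12],"roll":77,"fingers":-1},{"translation":[-49,1,-12],"roll":77,"fingers":-1}]}}

```text
clock: 28.85
eef_pos: [0.5834, -0.1175, 0.1632]
tool_rot: [0.978, 0.208, 0.0, 0.0]
ft_force: [-0.1, -0.4, 0.2]
grip_width: 0.0853
```

Emit:
{"fn": "play_rows", "kwargs": {"motion": [{"translation":[0,0,0],"roll":0,"fingers":-1},{"translation":[0,0,0],"roll":0,"fingers":-1},{"translation":[0,0,0],"roll":0,"fingers":-1}]}}

```text
clock: 29.1
eef_pos: [0.583, -0.1156, 0.1625]
tool_rot: [0.978, 0.208, -0.0, -0.0]
ft_force: [-1.2, 0.3, -0.4]
grip_width: 0.0853
```

```bash
python3 mv.py .5837 -.1246 .031 24
```

```text
t 29.1 pos [ 0.583  -0.1156  0.1625] theta 24.04 tilt 0.03 q [-0.2   0.47  0.12  1.22  0.    0.96] w 0.0853 F [-1.2  0.3 -0.4]
shift cm [-0.3   0.86 13.15] roll 0.0
```

Emit:
{"fn": "play_rows", "kwargs": {"motion": [{"translation":[-0.3,0.8,1],"roll":0,"fingers":-1},{"translation":[-0.3,0.8,4],"roll":0,"fingers":-1},{"translation":[-0.3,0.8,7],"roll":0,"fingers":-1},{"translation":[-0.3,0.8,10],"roll":0,"fingers":-1},{"translation":[-0.3,0.8,12],"roll":0,"fingers":-1},{"translation":[-0.3,0.8,13],"roll":0,"fingers":-1},{"translation":[-0.3,0.8,13.2],"roll":0,"fingers":-1},{"translation":[-0.3,0.8,13.2],"roll":0,"fingers":-1},{"translation":[-0.3,0.8,13.2],"roll":0,"fingers":-0.2},{"translation":[-0.3,0.8,13.2],"roll":0,"fingers":0},{"translation":[-0.3,0.8,13.2],"roll":0,"fingers":1},{"translation":[-0.3,0.8,13.2],"roll":0,"fingers":1},{"translation":[-0.3,0.8,13.2],"roll":0,"fingers":1},{"translation":[-0.3,0.8,13.2],"roll":0,"fingers":1}]}}

```text
clock: 30.27
eef_pos: [0.5851, -0.1243, 0.0322]
tool_rot: [0.978, 0.209, 0.002, 0.001]
ft_force: [0.1, 0.1, 5.8]
grip_width: 0.0491
```

```bash
python3 mv.py .6134 .1747 .14 68.3 .6134 .1747 .14 -21.7
```

```text
t 30.27 pos [ 0.5851 -0.1243  0.0322] theta 24.08 tilt 0.21 q [-0.21  0.6  -0.04  0.93  0.    0.94] w 0.0491 F [0.1 0.1 5.8]
shift cm [ 14.82 -26.12 -10.79] roll -44.2
shift cm [ 14.82 -26.12 -10.79] roll 45.8
```

Emit:
{"fn": "play_rows", "kwargs": {"motion": [{"translation":[0,0,-1],"roll":0,"fingers":1},{"translation":[0,0,-3.5],"roll":0,"fingers":1},{"translation":[0,0,-6.5],"roll":0,"fingers":1},{"translation":[0.3,-0.5,-9],"roll":3,"fingers":1},{"translation":[1,-1.8,-10.5],"roll":7,"fingers":1},{"translation":[2.2,-3.8,-10.8],"roll":12,"fingers":1},{"translation":[3.5,-6.2,-10.8],"roll":17,"fingers":1},{"translation":[4.9,-8.6,-10.8],"roll":22,"fingers":1},{"translation":[6.2,-11,-10.8],"roll":27,"fingers":1},{"translation":[7.6,-13.4,-10.8],"roll":32,"fingers":1},{"translation":[9,-15.8,-10.8],"roll":37,"fingers":1},{"translation":[10.3,-18.2,-10.8],"roll":41,"fingers":1},{"translation":[11.7,-20.6,-10.8],"roll":44,"fingers":1},{"translation":[13,-22.9,-10.8],"roll":45.8,"fingers":1},{"translation":[14,-24.7,-10.8],"roll":45.8,"fingers":1},{"translation":[14.6,-25.8,-10.8],"roll":45.8,"fingers":1},{"translation":[14.8,-26.1,-10.4],"roll":45.8,"fingers":1},{"translation":[14.8,-26.1,-9],"roll":45.8,"fingers":1},{"translation":[14.8,-26.1,-7],"roll":45.8,"fingers":1},{"translation":[14.8,-26.1,-6],"roll":45.8,"fingers":1}]}}

```text
clock: 31.93
eef_pos: [0.611, 0.1732, 0.0882]
tool_rot: [0.982, -0.189, -0.001, 0.001]
ft_force: [-1.3, 0.7, -0.8]
grip_width: 0.0492
```

Emit:
{"fn": "play_rows", "kwargs": {"motion": [{"translation":[0,0,0.3],"roll":0,"fingers":1},{"translation":[0,0,0.5],"roll":0,"fingers":1},{"translation":[0,0,0.5],"roll":0,"fingers":1},{"translation":[0,0,0.5],"roll":0,"fingers":1}]}}

```text
clock: 32.27
eef_pos: [0.613, 0.1744, 0.0863]
tool_rot: [0.982, -0.189, 0.001, -0.0]
ft_force: [-0.4, -0.1, -0.0]
grip_width: 0.0493
```

```bash
python3 mv.py .6134 .1747 .0582 -21.7
```

```text
t 32.27 pos [0.613  0.1744 0.0863] theta -21.75 tilt 0.09 q [ 0.28  0.61  0.15  1.11 -0.    2.23] w 0.0493 F [-0.4 -0.1 -0. ]
shift cm [ 0.03 -0.05  2.81] roll -0.0
```

Emit:
{"fn": "play_rows", "kwargs": {"motion": [{"translation":[0,0,0.6],"roll":0,"fingers":1},{"translation":[0,0,1.2],"roll":0,"fingers":1},{"translation":[0,0,1.8],"roll":0,"fingers":1},{"translation":[0,0,2.2],"roll":0,"fingers":1},{"translation":[0,0,2.5],"roll":0,"fingers":1},{"translation":[0,0,2.7],"roll":0,"fingers":1},{"translation":[0,0,2.8],"roll":0,"fingers":1},{"translation":[0,0,2.8],"roll":0,"fingers":1},{"translation":[0,0,2.8],"roll":0,"fingers":1}]}}

```text
clock: 33.02
eef_pos: [0.6123, 0.1748, 0.0582]
tool_rot: [0.982, -0.188, 0.0, -0.0]
ft_force: [-2.6, -0.7, 6.0]
grip_width: 0.0492
```

Emit:
{"fn": "play_rows", "kwargs": {"motion": [{"translation":[0,0,0],"roll":0,"fingers":0},{"translation":[0,0,0],"roll":0,"fingers":-0.5},{"translation":[0,0,0],"roll":0,"fingers":-0.5},{"translation":[0,0,0],"roll":0,"fingers":-0.5},{"translation":[0,0,-1],"roll":0,"fingers":-0.5},{"translation":[0,0,-4],"roll":0,"fingers":-0.5},{"translation":[0,0,-8],"roll":0,"fingers":-0.5},{"translation":[0,0,-12],"roll":0,"fingers":-0.5},{"translation":[-2,3.5,-13],"roll":0,"fingers":-0.5},{"translation":[-4,7,-13],"roll":0,"fingers":-0.5},{"translation":[-6,10.5,-13],"roll":0,"fingers":-0.5},{"translation":[-8,14,-13],"roll":0,"fingers":-0.5},{"translation":[-10,17.5,-13],"roll":0,"fingers":-0.5},{"translation":[-12,21,-13],"roll":0,"fingers":-0.5},{"translation":[-14,25,-13],"roll":0,"fingers":-0.5},{"translation":[-15.7,28.3,-13],"roll":0,"fingers":-0.5},{"translation":[-15.7,28.3,-13],"roll":0,"fingers":-0.5}]}}

```text
clock: 34.43
eef_pos: [0.3555, -0.0328, 0.1872]
tool_rot: [0.982, -0.191, -0.002, 0.001]
ft_force: [0.2, -0.3, 0.2]
grip_width: 0.0637
```

```bash
python3 mv.py; python3 c.py; python3 - <<'E'
from h import *
t=Cam("t","t.npz");s=Cam("s","s.npz")
# panels: top row (top cam) heater, turntable, tray ; bottom row (scene)
r=lambda c,x,y,w,h:cv2.resize(c.crop(x,y,w,h,4),(264,264)) if 0 else c.crop(x,y,66,66,4)
def row(c,bs): return np.hstack([c.crop(x,y,w,70,4) for x,y,w in bs])
a=row(t,[(338,130,60),(160,95,88),(90,138,50)]); b=row(s,[(95,145,60),(240,212,92),(365,220,46)])
cv2.imwrite("pics/p11.png",np.vstack([a,b])); print(a.shape,b.shape)
E
```

```text
t 34.43 pos [ 0.3555 -0.0328  0.1872] theta -22.0 tilt 0.28 q [-0.09 -0.   -0.43  1.15 -0.    1.86] w 0.0637 F [ 0.2 -0.3  0.2]
(280, 792, 3) (280, 792, 3)
```

View pics/p11.png

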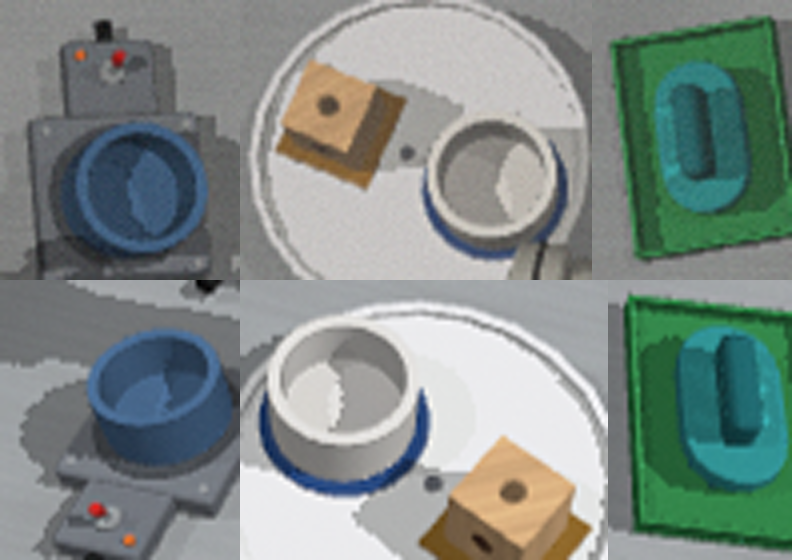

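```bash
python3 - <<'E'
from h import *
t=Cam("t","t.npz");s=Cam("s","s.npz")
a=np.linspace(0,2*np.pi,72)
def hullp(c,x,y,z0): 
    q=np.vstack([np.c_[x+.045*np.cos(a),y+.045*np.sin(a),0*a+z] for z in(z0,z0+.045)]); return cv2.convexHull(c.proj(q).astype(np.float32))
def fit(c,b,lo,hi,p0,z0):
    m=mask(c,lo,hi,b); x=cv2.convexHull(np.vstack(cv2.findContours(m,0,1)[0])).reshape(-1,2).astype(float)
    f=lambda p:[cv2.pointPolygonTest(hullp(c,*p,z0),tuple(map(float,q)),True)-.3 for q in x]
    r=least_squares(f,p0,loss="soft_l1",diff_step=1e-3); return r.x.round(4),np.abs(r.fun).mean().round(2)
for n,c,b in(("top",t,(340,140,60,60)),("scene",s,(100,148,60,55))):
    print("blue",n,fit(c,b,(100,90,30),(125,255,255),[.472,-.348],.025))
# plate, from frames before (top: rings), predicted plate px offset check
for n,c,b,u in(("top",t,(85,130,60,78),0),("scene",s,(360,215,75,80),0)):
    m=mask(c,(80,80,20),(98,255,255),b); x=max(cv2.findContours(m,0,2)[0],key=cv2.contourArea); w=c.at(x.reshape(-1,2),.026); print("brush",n,cv2.minAreaRect((w[:,:2]*1000).astype(np.float32)))
# cube/inlay corners from the picture
T=lambda u,v:[160+(u-240+.5)/4-.5,95+(v+.5)/4-.5]; S=lambda u,v:[240+(u-240+.5)/4-.5,212+(v-280+.5)/4-.5]
C=t.at([T(312,60),T(380,88),T(353,153),T(284,121)],.08); print("cube top",C.mean(0),C.round(4)[:,:2].tolist()); 
C=s.at([S(503,436),S(577,485),S(520,545),S(450,493)],.08); print("cube scene",C.mean(0),C.round(4)[:,:2].tolist())
I=t.at([T(407,98),T(368,188),T(277,152)],.03); print("inlay",(I[0]+I[2])/2,I.round(4)[:,:2].tolist())
print("hub?",t.at(T(407,153),.028), "feed",t.at(T(491,178),.075),s.at(S(343,382),.075))
for n,c,b in(("top",t,(195,112,65,60)),("scene",s,(240,220,60,50))):
    m=mask(c,(105,150,30),(125,255,255),b); h=cv2.convexHull(np.vstack(cv2.findContours(m,0,2)[0])); print("inlay round",n,c.at([cv2.fitEllipse(h)[0]],.03))
E
```

```text
blue top (array([ 0.4714, -0.3485]), np.float64(0.34))
blue scene (array([ 0.472 , -0.3492]), np.float64(0.3))
brush top ((477.0783386230469, 361.49365234375), (109.34102630615234, 63.16777038574219), 11.805821418762207)
brush scene ((481.6873779296875, 361.7509765625), (114.79617309570312, 63.95319366455078), 11.03460693359375)
cube top [0.6112751  0.17203951 0.08      ] [[0.643, 0.1873], [0.6242, 0.1399], [0.5782, 0.1565], [0.5996, 0.2044]]
cube scene [0.61179185 0.17456361 0.08      ] [[0.5809, 0.1614], [0.5982, 0.2076], [0.6431, 0.1866], [0.6249, 0.1427]]
inlay [0.61279568 0.17416319 0.03      ] [[0.6336, 0.1286], [0.567, 0.1538], [0.592, 0.2198]]
hub? [[0.59372579 0.12734109 0.028     ]] feed [[0.56409143 0.06264523 0.075     ]] [[0.57211426 0.06370346 0.075     ]]Traceback (most recent call last):
  File "<stdin>", line 22, in <module>
    return _nx.concatenate(arrs, 0, dtype=dtype, casting=casting)
           ~~~~~~~~~~~~~~~^^^^^^^^^^^^^^^^^^^^^^^^^^^^^^^^^^^^^^^
ValueError: need at least one array to concatenate
```

The last picture shows each thing upright in its own place, the cube squared up with the ochre inlay, and the toggle leaning away from the plate. The gripper is clear, so I'm handing in.

```bash
python3 -c "
from workcell import bot
print(bot.job_done()); print(bot.get_obs()['clock'])"
```

```text
the job is handed in; nothing more can be done
None
the job is handed in; nothing more can be done
```

All four things are in their own places, and I handed the job in at about 34.5 s. I parked the chew cube on the cork mat, then placed the blue crock, the white crock and the brush, and put the cube on its inlay last. With only one spare place, the brush had to go before the cube.

Last checks:
- **Blue crock:** silhouette fits from both cameras put it within about 2.5 mm of the plate centre.
- **White crock:** the two camera estimates differ by about 8 mm in x, but their mean is within 2 mm of the inlay centre. The arm's release pose agrees to about 1 mm. A final automatic re-measurement of the round inlay failed because the crock hides it, so I relied on the position taken while it was free.
- **Chew cube:** about 2 to 3 mm from its inlay centre and squared to within about 2°.
- **Brush:** within about 3 mm of the tray centre and 1° of its length, bristles down.
- **Handling:** the crocks stayed upright, and readings after setting things down showed at most about 8 to 9 N. The heater switch still leans to off, the look-alike heater and purple crock were left alone, and the gripper was clear of everything.

The two cameras disagree by 2 to 5 mm in places, so I averaged them.

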